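# Seat the cover plugs and offer up the shift lever

## Robot

A 6-joint arm with a two-finger parallel gripper is mounted at the origin on the work surface. World frame = base frame: x ahead of the robot, y to its left, z up, the work surface at z = 0. Lengths are in mm, angles in rad, forces in N, time in s.
With the tool pointing down it reaches from about 275 to 975 mm from the base axis. Payload 8.4 kg.
Tool frame: the origin (TCP) lies on the front face of the gripper's body, between the roots of the fingers; the fingertips stand 88 mm ahead of it and the grasp point (between the pads) lies 69 mm ahead of it; z points along the fingers, y is the line along which they close (so a half turn about z gives the same grasp; the last joint's range is limited). The gripper opens to 92 mm and grips with 3 to 60 N. Pads are 20 mm wide; open, the fingers measure 128 mm over their backs; the gripper's body (75 mm by 189 mm) begins 69 mm behind the grasp point.
Start: joints at [1.244, 0.353, 1.633, -0, 1.155, -0.002], TCP at [199.448, 592.325, 302.683] pointing down, gripper open.
Joint ranges: [-2.63, 2.63], [-0.92, 2.1], [0.06, 2.66], [-1.3, 4.44], [0, 2.69], [-3.02, 3.02]. Speed limits (rad/s): [2.22, 2.22, 2.79, 3.14, 3.14, 3.14].

## Interface

Orientations are given as a unit quaternion [x, y, z, w].
In Python, from rig import sensors, snapshot, order gives the robot as it stands. The module is installed in compiled form; this text tells all that it offers.
- The arm moves only by the tool move_arm, never from a script. Its argument "plan" is a list of rows, each a list of 5 numbers: the shift along the world's x, y, z in mm, then the turn about the world's z in degrees, then the finger opening in mm, from 0 to 91.9. A call has 1 to 10 rows; each row is the pose to reach, as a shift and turn from the pose commanded when the call began; what a row does not reach only later rows make up. A row lasts 1/8 s, in which the tool goes at most 62.5 mm and 10.7 degrees, less where a joint would pass 70% of its speed; a pose out of reach is approached as far as the arm can. A call with a gripper value outside its range is refused whole. The fingers move at their own pace and stop on an object; "squeeze" is the grip in N (left out, the last holds). Time passes only in rows, so rows that repeat a pose let the fingers close. It gives the time, the measured TCP pose, the force, the opening and the grip force at its end, in the units of the state.
- sensors.sense(): the state, without advancing time (a new reading comes with each control period).
- snapshot(name): name is "scene" or "top"; returns a dict with "pixels" (420x560x3 uint8, red, green, blue), "z_map" (420x560 float32, mm along the optical axis (not along the pixel's ray), 0 where there is no reading), "fx", "fy", "cx", "cy" (pixels), "world_from_camera" (4x4, takes a point from camera to world coordinates). Camera axes: x right, y down, z forward; pixel columns grow to the right and rows downward; lengths in mm; the calibration is good to about 2 mm. A picture is of the moment at which its call begins.
- order.hand_in(): hands the job in; it is judged then, once.
The state is a dict: "time_s": time; "joint_positions": joint angles; "dq": joint speeds; "joint_efforts": joint torques, N m; "tcp_pos": TCP position; "tcp_rot": TCP orientation; "wrist_force": force on the tool from outside, world axes, zero at the start; "moment": the same for the moment, N m; "opening": finger opening in mm; "finger_force": force on a finger pad.
Only numpy, scipy, OpenCV 4.12 (cv2) and the standard library are available. Lean on these libraries where they do the work, as an engineer would, in place of code of your own. Each camera call takes 0.05 s, during which the arm holds its last target. There are 200 camera calls.

## Task

On the gearbox, press both steel plugs beside the shaft fully home. Then pick up the dark steel shift lever by its balance point, just out from its heavy boss, and hold it level and still about 3 cm above the upright shaft, the hole of its boss centred over the shaft and its arm pointing along the gearbox, over the space between the two plugs. Finish while holding it there, not touching the gearbox, with the bearing, wrench and tin left where they are.

Things in the scene. Friction and masses are not known exactly. Their poses are not given: they have to be found in the camera images.
- gearbox: Cast aluminium gearbox bolted to the bench, a ribbed block 200 long x 130 wide (145 over the ribs) x 85 mm high. Origin on the bench exactly below the upright shaft; z up; +x along its length from the shaft towards the plugs. The block spans x = -55 to +145 mm (end covers and a shaft stub up to 20 mm more), y = -65 to +65 mm.
- shaft_tip (a point): Centre of the top of the upright selector shaft: steel, 16 mm diameter, 35 mm tall above the gearbox top, so 120 mm above the bench. Axes as the gearbox.
- plug_a (a joint): Seating of plug a in m: 0 = standing 8 mm proud, 0.008 = fully home (collar down on the gearbox, solid stop). Starts between 0 and 0.003. A stiff push fit: it moves down under about 6 to 8 N and stays where left. Push straight down to at least 12 N to be sure it is home.
- plug_a_top (a point): Centre of the flat top of plug a: a steel collar 26 mm diameter, 6 mm thick, 75 mm along +x and 32 mm along +y of the gearbox from the shaft axis. Its top is 99 mm above the bench when fully proud, 91 mm when home.
- plug_b (a joint): Seating of plug b, as plug a.
- plug_b_top (a point): Centre of the flat top of plug b, like plug a but 32 mm along -y of the gearbox.
- lever: Loose dark steel lever, about 0.45 kg, flat on the bench: a heavy boss 44 mm diameter, 28 mm high with a 22 mm hole; a straight arm 14 mm wide, 4 to 20 mm above the underside; 165 mm from the boss axis a small round end 22 mm diameter, 22 mm high with a bright ball on top (34 mm). Origin: boss axis, underside; +x along the arm; z up. Arm starts pointing away from the robot, within 0.7 rad.
- lever_balance (a point): Balance point (centre of mass along the arm) of the lever: on the arm, 51 mm along +x from the boss axis, 12 mm above the underside. Axes as the lever.
- lever_tail (a point): Centre of the lever's small round end, 165 mm along +x from the boss axis, 12 mm above the underside.
- bearing: Bystander: loose steel bearing ring, 52 mm diameter, 15 mm high, lying flat. Origin centre of its underside.
- wrench: Bystander: steel wrench lying flat on the bench beyond the work. Origin under its middle.
- tin: Bystander: upright tin, 72 mm diameter, 95 mm high, at the robot's left. Origin centre of its underside.
Things that resemble listed ones, but are neither listed nor needed, are in the scene too. Several things look just like the lever: the one meant starts farthest to the robot's left.

How it is judged (in metres and radians):
On the way, in this order (a step that is already met when the one before it is completed fails the run):
1. both plugs are pressed fully home, the lever still on the bench (value of joint each of plug_a, plug_b above 0.0062 m and height (world z) of lever below 0.02 m), for 0.2 s.
2. the lever is lifted level off the bench, gripped at its balance point (height (world z) of lever above 0.06 m and angle between lever's own z axis and vertical below 0.15 rad and x of the grasp point in the frame of lever_balance between -0.02 and 0.02 m), for 0.2 s.
At the end, for the whole second after the job is handed in: Plugs within 1.8 mm of home; lever gripped within 20 mm of its balance point, still, level within 0.1 rad, boss within 12 mm of the shaft axis and 12 to 55 mm above its tip, arm along the gearbox +x within 0.2 rad; lever and robot clear of the gearbox (value of joint each of plug_a, plug_b above 0.0062 m and horizontal distance between lever and shaft_tip below 0.012 m and z of lever in the frame of shaft_tip between 0.012 and 0.055 m and angle between lever's own z axis and vertical below 0.1 rad and angle between the x axis of lever and the x axis of gearbox, either way round below 0.2 rad and x of lever_tail in the frame of gearbox above 0.1 m and x of the grasp point in the frame of lever_balance between -0.02 and 0.02 m and contact force between lever and the fingers above 1 N and contact force between lever and gearbox below 0.2 N and contact force between each of the arm, the fingers and gearbox below 0.5 N and linear speed of lever below 0.02 m/s and angular speed of lever below 0.15 rad/s); the arm keeps its last pose, push and grip.
It fails at once if the bearing was disturbed (moved over 30 mm) (distance of bearing from where it was at the start of the episode above 0.03 m).
It fails at once if the wrench was disturbed (moved over 30 mm) (distance of wrench from where it was at the start of the episode above 0.03 m).
It fails at once if the tin was disturbed (moved over 30 mm) (distance of tin from where it was at the start of the episode above 0.03 m).
It also fails if it takes over 58 s, if anything falls off the work surface, if the arm or the gripper's body presses on something with over 40 N, if the wrist force passes 120 N, or if a joint passes its speed limit or range.

## Working session

There is one attempt and no reset: what is moved stays moved. The work goes in short steps, Python scripts to look and compute and a tool call to move; the robot and the scene stay as the last step left them, time stands still between calls to the robot, and variables do not carry over. Pictures are saved under pics/ and viewed, at most 10 in all, crops included, and the job is handed in when it is done.

Besides the shell and the picture viewer there is one more tool, called as name([rows], argument=value, ...), one row to a line, values as JSON. move_arm: Moves the arm, as the interface text tells. Its arguments: {"type":"object","properties":{"plan":{"type":"array","items":{"type":"array","items":{"type":"number"}}},"squeeze":{"type":"number"}},"required":["plan"]}

```bash
mkdir -p pics
cat > h.py <<'E'
import numpy as np, cv2
from rig import sensors, snapshot, order
def grab(n):
    s=snapshot(n); np.savez(n+'.npz',**s); return s
def load(n): return dict(np.load(n+'.npz'))
def cloud(s):
    v,u=np.indices(s['z_map'].shape); z=s['z_map']
    p=np.stack([(u-s['cx'])/s['fx']*z,(v-s['cy'])/s['fy']*z,z],-1)
    T=s['world_from_camera']; w=p@T[:3,:3].T+T[:3,3]; w[z==0]=np.nan; return w
def ray(s,u,v,h):
    T=s['world_from_camera']; d=T[:3,:3]@np.array([(u-s['cx'])/s['fx'],(v-s['cy'])/s['fy'],1.]); o=T[:3,3]
    return o+d*(h-o[2])/d[2]
def save(img,n): cv2.imwrite('pics/'+n,cv2.cvtColor(img,cv2.COLOR_RGB2BGR))
E
python3 - <<'E'
from h import *
for n in('top','scene'):
    s=grab(n); save(s['pixels'],n+'1.png'); print(n,s['fx'],s['world_from_camera'].round(2).tolist())
q=sensors.sense(); print(q['time_s'],q['tcp_pos'],q['tcp_rot'],q['wrist_force'],q['opening'])
E
```

```text
top 479.6262828694787 [[-0.02, -1.0, 0.1, 399.58], [-1.0, 0.01, -0.02, 142.21], [0.02, -0.1, -1.0, 1198.82], [0.0, 0.0, 0.0, 1.0]]
scene 395.14612684572415 [[0.05, 0.75, -0.66, 1210.99], [1.0, -0.05, 0.02, 105.22], [-0.01, -0.66, -0.75, 866.15], [0.0, 0.0, 0.0, 1.0]]
0.1 [199.35996098 592.00264583 302.03610221] [ 1.61706352e-01  9.86838725e-01 -6.14955245e-04 -9.19399775e-05] [-0.38897071 -0.19742404 -0.74914218] 91.9857498220456
```

View pics/top1.png

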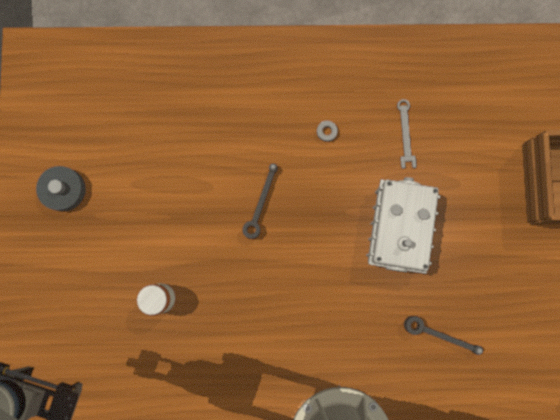

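View pics/scene1.png

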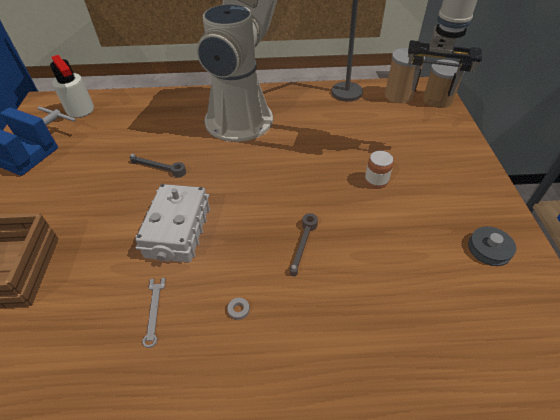

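The top view shows two lever look-alikes, with bosses at (253,230) and (415,325). The scene view shows the same two at (310,220) and (178,170). The first is farther to the robot's left (smaller u in top, larger y) and its arm points away from the robot, so it fits. The gearbox is at (405,225) with its shaft near (406,243) and plugs at (397,210) and (424,214). The bearing is at (327,131), the wrench at (406,135) and the tin at (155,300). Next I'll measure these and confirm the lever with one crop.

Run:
```python
from h import *
for n in('top','scene'):
    s=load(n); w=cloud(s); im=s['pixels']; g=im.astype(int); hsv=cv2.cvtColor(im,cv2.COLOR_RGB2HSV)
    print('==',n,'bench z',np.nanmedian(w[...,2]).round(1))
    X,Y,Z=w[...,0],w[...,1],w[...,2]
    # shaft / plugs / block by height near gearbox
    box=(X>300)&(X<620)&(Y>-220)&(Y<40)
    def rep(name,m,k=3,mn=6):
        c,l,st,ce=cv2.connectedComponentsWithStats(m.astype(np.uint8))
        for i in sorted(range(1,c),key=lambda i:-st[i,4])[:k]:
            if st[i,4]>=mn:
                q=w[l==i]; print(name,st[i,4],ce[i].round(1),'mean',np.nanmean(q,0).round(1),'ext',np.nanmin(q,0).round(0),np.nanmax(q,0).round(0))
    rep('shaft',box&(Z>108)&(Z<130))
    rep('plugs',box&(Z>89.5)&(Z<104),5)
    m=box&(Z>78)&(Z<130); rep('block',m,1)
    p=w[m][:,:2].astype(np.float32); print('rect',cv2.minAreaRect(p))
    # levers: dark, standing 5..40
    m=(Z>8)&(Z<40)&(X>200)&(X<800)&(Y>-350)&(Y<450); rep('low',m,8,40)
    c,l,st,ce=cv2.connectedComponentsWithStats(m.astype(np.uint8))
top=load('top')['pixels']; sc=load('scene')['pixels']
a=cv2.resize(top[150:250,200:340],None,fx=4,fy=4,interpolation=2)[:, :400]
a=cv2.resize(top[155:245,210:310],(400,360),interpolation=2)
b=cv2.resize(top[170:280,350:450],(400,440),interpolation=2)
out=np.zeros((440,800,3),np.uint8); out[:360,:400]=a; out[:,400:]=b; save(out,'crop1.png')
```

```text
== top bench z 0.1
shaft 45 [407.3 242.6] mean [ 466.5 -149.1  118.2] ext [ 459. -158.  108.] [ 475. -142.  123.]
plugs 99 [423.  213.6] mean [ 534.9 -194.1   97. ] ext [ 522. -207.   90.] [ 546. -182.  101.]
plugs 97 [395.9 209. ] mean [ 546.3 -131.1   97.3] ext [ 534. -147.   90.] [ 558. -119.  102.]
plugs 62 [403.5 243.7] mean [ 465.8 -147.2   92.3] ext [ 451. -160.   90.] [ 481. -133.  104.]
plugs 7 [378.  258.9] mean [431.5 -87.   90.1] ext [429. -92.  90.] [436. -85.  91.]
plugs 6 [425.5 267. ] mean [ 411.  -196.4   90.8] ext [ 409. -200.   90.] [ 413. -192.   92.]
block 4442 [404.9 226. ] mean [ 507.7 -153.7   85.7] ext [ 404. -220.   78.] [618. -77. 123.]
rect ((511.4620666503906, -155.15756225585938), (135.59860229492188, 199.85452270507812), 80.64490509033203)
low 631 [437.9 334.4] mean [ 248.4 -240.5   22.4] ext [ 201. -347.    8.] [ 293. -162.   36.]
low 578 [259.8 204.8] mean [571.6 187.6  22.5] ext [489. 144.   8.] [675. 232.  37.]
low 258 [326.7 130.5] mean [760.2  16.8  14.5] ext [736.  -7.   8.] [786.  42.  23.]
low 69 [171.4 295.9] mean [351.7 403.4  24.7] ext [318.
[... 745 characters left out ...]
3] mean [573.9 186.4  22.2] ext [488. 143.   8.] [678. 229.  36.]
low 424 [160.9 164.9] mean [ 252.2 -242.2   20.8] ext [ 201. -348.    8.] [ 295. -164.   38.]
low 380 [189.8 242.6] mean [ 568.6 -116.1   24.4] ext [ 444. -189.    8.] [631. -75.  40.]
low 298 [238.1 307.8] mean [763.3  14.5  15.4] ext [737. -10.   8.] [787.  40.  20.]
low 191 [155.1 294.8] mean [ 713.2 -189.7    9.5] ext [ 667. -210.    8.] [ 770. -172.   13.]
low 167 [374.5 181.4] mean [373.4 417.7  24.7] ext [338. 395.   8.] [386. 449.  40.]
low 80 [148.3 254.3] mean [ 602.3 -221.1   24.6] ext [ 595. -239.    8.] [ 615. -196.   39.]
low 44 [151.5 322.7] mean [ 786.6 -186.3    9.4] ext [ 770. -194.    8.] [ 799. -179.   12.]
```

View pics/crop1.png

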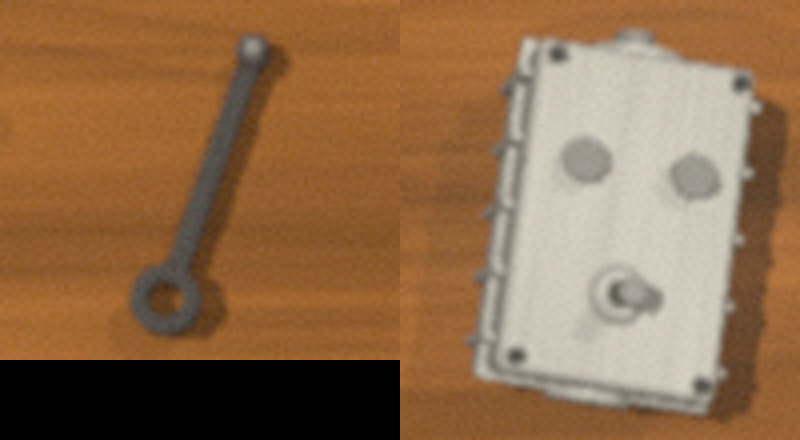

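The crop confirms it: the left lever has its boss ring at top (251.5,230) and its bright ball at (273,167), with the arm pointing away. The gearbox shows both plugs and the shaft. Both views agree: the plugs are 63.8 mm apart (64 given), the shaft is at (468,-150) and the gearbox yaw is about -10°. Now I'll fit the lever.

Run:
```python
from h import *
for n,(u,v) in(('top',(260,205)),('scene',(304,239))):
    s=load(n); w=cloud(s); X,Y,Z=w[...,0],w[...,1],w[...,2]
    m=(X>470)&(X<700)&(Y>120)&(Y<250)&(Z>8)
    g=s['pixels'].max(2)<110
    c,l,st,ce=cv2.connectedComponentsWithStats((m).astype(np.uint8)); i=1+np.argmax(st[1:,4])
    p=w[l==i]
    b=p[(p[:,0]<540)&(p[:,2]>22)]; (bx,by),r=cv2.minEnclosingCircle(b[:,:2].astype(np.float32))
    t=p[(p[:,0]>645)]; (tx,ty),rt=cv2.minEnclosingCircle(t[:,:2].astype(np.float32))
    a=p[(p[:,0]>545)&(p[:,0]<640)]; d=cv2.fitLine(a[:,:2].astype(np.float32),2,0,.01,.01).ravel(); d*=np.sign(d[0])
    print(n,'boss',bx,by,r,b[:,:2].mean(0),'tail',tx,ty,rt,'len',np.hypot(tx-bx,ty-by),'yaw',np.degrees(np.arctan2(ty-by,tx-bx)),'arm',np.degrees(np.arctan2(d[1],d[0])),d[2:], 'armz',np.median(a[:,2]))
    # hole: bench-coloured centre -> dark ring contour
    k=(g&cv2.dilate((l==i).astype(np.uint8),np.ones((3,3))).astype(bool)).astype(np.uint8)
    cs,h=cv2.findContours(k,cv2.RETR_CCOMP,cv2.CHAIN_APPROX_NONE)
    for cc,hh in zip(cs,h[0]):
        if hh[3]>=0 and len(cc)>5:
            M=cc.reshape(-1,2).mean(0); print(' hole px',M,ray(s,*M,28),ray(s,*M,14))
```

```text
top boss 515.945556640625 208.0413360595703 27.41001319885254 [510.3360328  210.25760169] tail 660.3667602539062 157.6707000732422 16.435544967651367 len 152.95321187466453 yaw -19.22754089110117 arm -20.548319 [592.87317 179.93558] armz 19.63486487957539
 hole px [252.  229.9] [508.78587238 207.21108431  28.        ] [510.09167101 207.98836663  14.        ]
scene boss 512.8779296875 202.4872283935547 26.739309310913086 [513.20751123 207.7992558 ] tail 661.5181884765625 155.43682861328125 17.391624450683594 len 155.90916154082487 yaw -17.564596732079764 arm -20.342995 [595.1595  178.60147] armz 20.40373911692302
 hole px [293.66666667 266.33333333] [663.70620047 152.90412365  28.        ] [654.56469951 153.70065935  14.        ]
```

move_arm([
  [30,-60,0,0,0],
  [60,-115,0,0,0],
  [90,-170,0,0,0],
  [115,-225,0,0,0],
  [145,-280,0,0,0],
  [175,-340,0,0,0],
  [205,-400,0,0,0],
  [235,-455,0,0,0],
  [265,-510,0,0,0],
  [290,-565,0,0,0],
], squeeze=30)

```text
time_s: 1.35
tcp_pos: [485.8, 34.6, 302.7]
tcp_rot: [0.162, 0.987, 0.0, 0.0]
wrist_force: [1.2, 1.1, 0.2]
opening: 0.4
finger_force: 0.0
```

move_arm([
  [20,-55,0,0,0],
  [40,-110,0,0,0],
  [57,-159,0,0,0],
  [57,-159,-40,0,0],
  [57,-159,-80,0,0],
  [57,-159,-100,0,0],
  [57,-159,-106,0,0],
  [57,-159,-110,0,0],
  [57,-159,-114,0,0],
])

```text
time_s: 2.48
tcp_pos: [542.7, -122.4, 189.4]
tcp_rot: [0.162, 0.987, -0.0, 0.001]
wrist_force: [-0.1, 1.1, -0.6]
opening: 0.4
finger_force: 0.0
```

move_arm([
  [0,0,0,0,0],
  [0,0,0,0,0],
])

```text
time_s: 2.72
tcp_pos: [542.3, -122.4, 189.2]
tcp_rot: [0.162, 0.987, -0.0, 0.0]
wrist_force: [-0.3, 0.0, -0.3]
opening: 0.3
finger_force: 0.0
```

Run:
```python
from h import *
q=sensors.sense(); print(q['tcp_pos'],q['wrist_force'])
s=grab('scene'); save(cv2.resize(s['pixels'][100:280,80:320],(800,600),interpolation=2),'press1.png')
```

```text
[ 542.30516699 -122.38588937  189.16204862] [-0.30959135  0.01931949 -0.2976421 ]
```

View pics/press1.png

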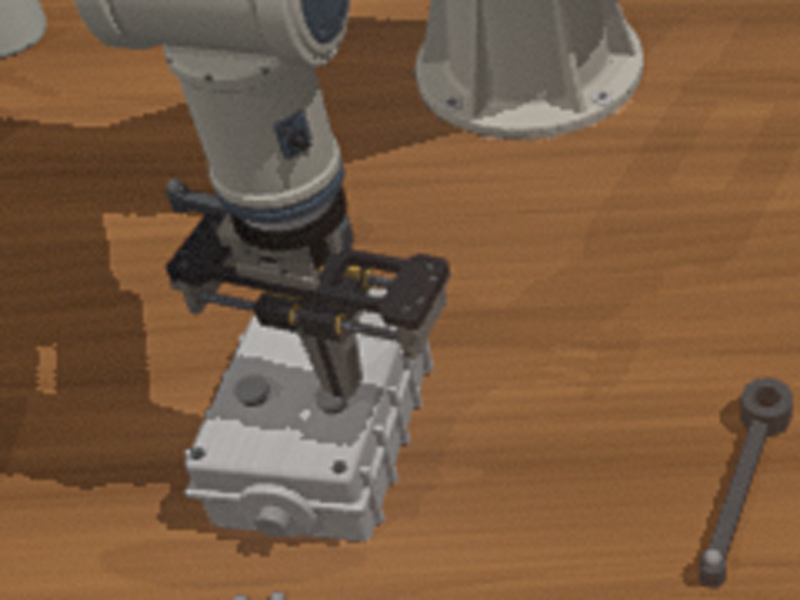

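The picture shows the closed fingers just above plug a (~(335,400) in the crop). The measured TCP is (542,-122), short of (547,-132), so I'll correct by (5,-10) and press.

move_arm([
  [5,-10,0,0,0],
  [5,-10,0,0,0],
  [5,-10,-2,0,0],
  [5,-10,-4,0,0],
  [5,-10,-6,0,0],
  [5,-10,-8,0,0],
])

```text
time_s: 3.52
tcp_pos: [547.1, -132.4, 181.0]
tcp_rot: [0.162, 0.987, -0.0, 0.0]
wrist_force: [-1.5, -1.5, 7.0]
opening: 0.6
finger_force: 3.0
```

Pushing at 7 N, so the plug is moving. Continue down.

move_arm([
  [0,0,-1,0,0],
  [0,0,-2,0,0],
  [0,0,-3,0,0],
  [0,0,-3,0,0],
])

```text
time_s: 4.03
tcp_pos: [547.1, -132.4, 179.3]
tcp_rot: [0.162, 0.987, -0.0, 0.0]
wrist_force: [-5.9, 0.4, 20.4]
opening: 0.2
finger_force: 10.2
```

Tip at 91.3 mm with 20 N, so plug a is home. Now plug b at (536,-195).

move_arm([
  [0,0,8,0,0],
  [0,0,18,0,0],
  [-5,-30,18,0,0],
  [-11,-62,18,0,0],
  [-11,-62,14,0,0],
  [-11,-62,12,0,0],
  [-11,-62,10,0,0],
  [-11,-62,7,0,0],
  [-11,-62,5,0,0],
  [-11,-62,3,0,0],
])

```text
time_s: 5.28
tcp_pos: [536.3, -193.7, 181.0]
tcp_rot: [0.161, 0.987, 0.0, 0.0]
wrist_force: [-1.1, 2.4, 5.1]
opening: 0.7
finger_force: 3.0
```

move_arm([
  [0,0,-1,0,0],
  [0,0,-2,0,0],
  [0,0,-3,0,0],
  [0,0,-3,0,0],
])

```text
time_s: 5.78
tcp_pos: [536.3, -193.8, 179.3]
tcp_rot: [0.162, 0.987, 0.0, 0.0]
wrist_force: [-7.1, 3.6, 19.5]
opening: 0.9
finger_force: 9.9
```

Plug b is home too. Rise and go over the lever.

move_arm([
  [0,0,30,0,0],
  [0,0,80,0,20],
  [5,55,80,0,60],
  [9,115,80,0,60],
  [12,175,80,0,60],
  [16,235,80,0,60],
  [19,295,80,0,60],
  [23,345,80,-2,60],
  [23,385,80,-2,60],
  [23,385,80,-2,60],
])

```text
time_s: 7.02
tcp_pos: [558.7, 193.4, 257.4]
tcp_rot: [0.177, 0.984, 0.0, -0.0]
wrist_force: [-0.3, -1.4, -1.3]
opening: 60.3
finger_force: 0.0
```

move_arm([
  [0,0,-30,0,60],
  [0,0,-70,0,60],
  [0,0,-100,0,60],
  [0,0,-120,0,60],
  [0,0,-120,0,60],
])

```text
time_s: 7.65
tcp_pos: [558.0, 189.4, 136.2]
tcp_rot: [0.179, 0.984, -0.001, -0.001]
wrist_force: [-0.2, -0.4, 0.2]
opening: 60.1
finger_force: 0.0
```

Run:
```python
from h import *
q=sensors.sense(); print(q['tcp_pos'],q['tcp_rot'],q['wrist_force'],q['opening'])
s=grab('scene'); w=cloud(s)
for nm,x,y in(('a',547,-132),('b',536,-195)):
    m=(np.hypot(w[...,0]-x,w[...,1]-y)<9); print(nm,m.sum(),np.nanmedian(w[m][:,2]))
save(cv2.resize(s['pixels'][130:280,130:330],(800,600),interpolation=2),'hover.png')
```

```text
[558.0254577  189.44865918 136.18538825] [ 1.79063477e-01  9.83835974e-01 -9.40380046e-04 -1.47048322e-03] [-0.22182198 -0.40631102  0.15889431] 60.07018104072606
a 32 92.36800001178779
b 29 91.91243707177966
```

View pics/hover.png

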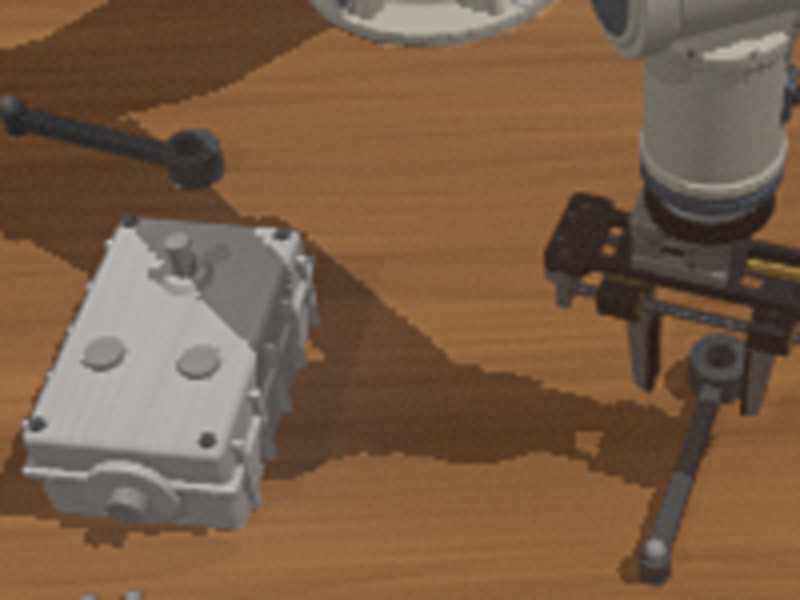

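Both plug tops now read about 92 mm, so they are home. The fingers straddle the lever just past the boss, at crop (645,385) and (755,410). Descend and grip, then check.

move_arm([
  [1,2,-20,0,60],
  [1,2,-35,0,60],
  [1,2,-45,0,60],
  [1,2,-45,0,60],
  [1,2,-45,0,30],
  [1,2,-45,0,10],
  [1,2,-45,0,5],
  [1,2,-45,0,5],
  [1,2,-45,0,5],
], squeeze=45)

```text
time_s: 8.82
tcp_pos: [559.9, 192.3, 92.8]
tcp_rot: [0.179, 0.984, -0.0, -0.0]
wrist_force: [-0.5, -0.7, 0.7]
opening: 13.4
finger_force: 45.0
```

move_arm([
  [0,0,10,0,5],
  [0,0,30,0,5],
  [0,0,55,0,5],
  [0,0,80,0,5],
  [0,0,105,0,5],
  [0,0,130,0,5],
  [0,0,150,0,5],
  [0,0,160,0,5],
  [0,0,160,0,5],
  [0,0,160,0,5],
])

```text
time_s: 10.07
tcp_pos: [559.6, 192.5, 252.0]
tcp_rot: [0.179, 0.984, -0.0, -0.001]
wrist_force: [-0.8, 0.5, -5.3]
opening: 13.4
finger_force: 45.0
```

```bash
cat > lev.py <<'E'
from h import *
q=sensors.sense(); P=q['tcp_pos']; print(P,q['tcp_rot'],q['wrist_force'],q['opening'],q['moment'])
for n in('top','scene'):
    s=grab(n); w=cloud(s); d=w-P; dark=s['pixels'].max(2)<130
    m=(np.hypot(d[...,0],d[...,1])<170)&(np.abs(d[...,2]+79)<32)&(d[...,0]>-90)&(w[...,2]>126)
    c,l,st,ce=cv2.connectedComponentsWithStats(m.astype(np.uint8))
    for i in range(1,c):
        if st[i,4]>=15:
            p=w[l==i]; print(n,st[i,4],ce[i].round(0),'mean',p.mean(0).round(1),'ext',p.min(0).round(),p.max(0).round())
E
python3 lev.py
python3 - <<'E'
from h import *
a=load('scene')['pixels'][110:260,200:400]; save(cv2.resize(a,(800,600),interpolation=2),'lift.png')
E
```

```text
[559.60047819 192.46867095 252.01123106] [ 1.78910325e-01  9.83865198e-01 -2.84314945e-04 -5.36394335e-04] [-0.80124128  0.54705947 -5.2539531 ] 13.4323892895866 [-0.03046106 -0.06005407  0.04907103]
top 319 [246. 221.] mean [512.8 210.6 184. ] ext [489. 191. 161.] [546. 232. 191.]
scene 571 [303. 207.] mean [599.8 178.  181.1] ext [500. 143. 160.] [677. 230. 204.]
```

View pics/lift.png

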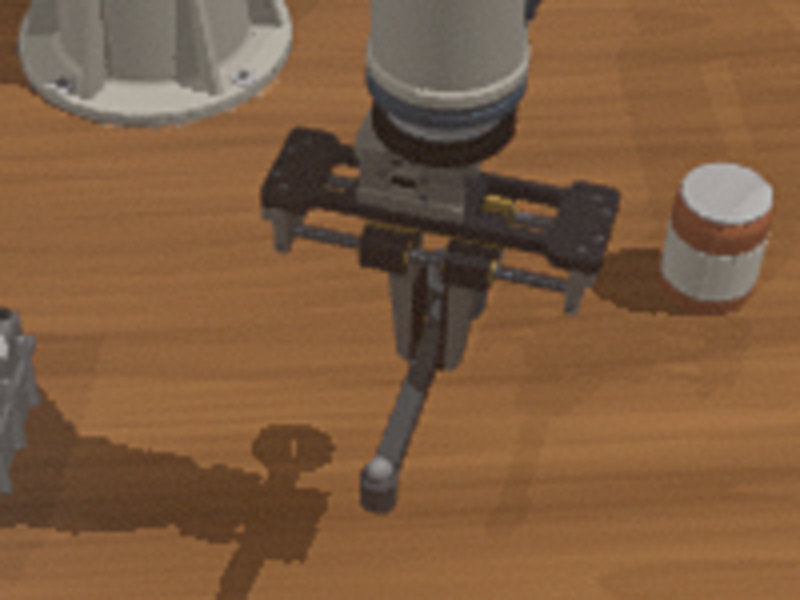

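The lever hangs from the closed fingers and looks level, with its ball at crop (380,470). Now I'll put numbers on level, boss position and yaw.

```bash
cat >> lev.py <<'E'
P=P.copy(); yt=np.arctan2(q['tcp_rot'][1],q['tcp_rot'][0]); yaw=2*yt-np.pi  # tool x direction
for n in('top','scene'):
    s=load(n); w=cloud(s)
    best=yaw
    c_,s_=np.cos(best),np.sin(best); d=w-P
    L=d[...,0]*c_+d[...,1]*s_; T=-d[...,0]*s_+d[...,1]*c_
    sg=1 if c_>0 else -1; L=L*sg; T=T*sg
    for a,b in((-75,-38),(-76,-55),(-50,-30),(25,45),(45,65),(65,85),(85,100),(100,130)):
        m=(L>a)&(L<b)&(abs(T)<24)&(d[...,2]<-48)&(d[...,2]>-95)
        if m.sum()>5: print(n,(a,b),m.sum(),'top z',np.percentile(w[m][:,2],[50,80,95]).round(1),'L',L[m].min().round(1),L[m].max().round(1),'T mid',((T[m].min()+T[m].max())/2).round(1),T[m].mean().round(1))
E
python3 lev.py
```

```text
[559.61121665 192.47459374 251.74792393] [ 1.78877328e-01  9.83871034e-01 -4.10713844e-04 -7.22589569e-04] [ 0.2867935  -0.76906953 -5.37405417] 13.528810307902814 [0.00352145 0.02155988 0.01549173]
top 320 [246. 221.] mean [512.7 210.5 184.3] ext [489. 190. 160.] [546. 232. 193.]
scene 578 [303. 207.] mean [599.8 178.1 181.1] ext [502. 143. 159.] [677. 230. 205.]
top (-75, -38) 251 top z [186.4 188.1 189.7] L -74.9 -38.0 T mid 1.0 0.1
top (-76, -55) 134 top z [186.7 188.  189.5] L -74.9 -55.1 T mid 0.9 -0.4
top (-50, -30) 123 top z [186.1 188.2 189.6] L -49.7 -30.0 T mid 0.8 0.6
scene (-75, -38) 31 top z [178.9 187.  188.4] L -68.0 -39.4 T mid 2.5 4.8
scene (-50, -30) 46 top z [182.1 187.7 189.4] L -49.8 -30.4 T mid 2.9 0.6
scene (25, 45) 43 top z [179.4 180.8 181.7] L 26.1 44.5 T mid 0.1 1.3
scene (45, 65) 45 top z [179.4 180.3 181.3] L 45.1 64.6 T mid 0.1 1.1
scene (65, 85) 49 top z [179.5 180.6 181.1] L 65.5 84.3 T mid -0.3 1.2
scene (85, 100) 33 top z [179.5 180.8 182. ] L 85.4 98.7 T mid -0.0 1.0
scene (100, 130) 123 top z [181.  188.3 192.8] L 100.2 124.4 T mid 0.7 1.7
```

The lever is level: the arm top reads 180±1 mm along its length. The boss is about 52 mm behind the grasp and the tail about 113 mm ahead, giving 165 mm as specified, with the underside at ~160 mm. Target TCP is (519,-160) with a turn of +10.6°.

move_arm([
  [-2,-20,0,1,5],
  [-6,-55,0,2,5],
  [-11,-100,0,4,5],
  [-17,-150,0,6,5],
  [-23,-200,0,8,5],
  [-29,-250,0,10,5],
  [-35,-300,0,10.6,5],
  [-38,-335,0,10.6,5],
  [-40,-350,0,10.6,5],
  [-40.5,-352.5,0,10.6,5],
])

```text
time_s: 11.52
tcp_pos: [519.4, -160.2, 252.4]
tcp_rot: [0.088, 0.996, 0.0, -0.0]
wrist_force: [-0.2, 0.2, -5.0]
opening: 13.7
finger_force: 45.0
```

move_arm([
  [0,0,-3,0,5],
  [0,0,-7,0,5],
  [0,0,-9,0,5],
  [0,0,-9,0,5],
  [0,0,-9,0,5],
  [0,0,-9,0,5],
])

```text
time_s: 12.28
tcp_pos: [519.7, -159.9, 243.8]
tcp_rot: [0.087, 0.996, -0.0, 0.0]
wrist_force: [0.5, 0.1, -4.7]
opening: 13.7
finger_force: 45.0
```

```bash
python3 lev.py
python3 - <<'E'
from h import *
a=load('top')['pixels'][150:280,340:470]; b=load('scene')['pixels'][150:280,110:240]
save(np.hstack([cv2.resize(x,(400,400),interpolation=2) for x in(a,b)]),'hold.png')
E
```

```text
[ 519.67074242 -159.8615256   243.81467254] [ 8.72208506e-02  9.96188992e-01 -1.58039883e-05  1.23283983e-04] [ 0.48857736  0.13718161 -4.69640251] 13.714763673856933 [ 0.02000956 -0.00282443  0.03433277]
top 264 [421. 176.] mean [ 608.5 -171.5  171.2] ext [ 573. -188.  151.] [ 641. -161.  187.]
top 369 [413. 239.] mean [ 471.1 -147.6  174.3] ext [ 447. -169.  153.] [ 503. -127.  184.]
scene 657 [159. 203.] mean [ 559.1 -162.4  172.4] ext [ 456. -189.  151.] [ 643. -130.  197.]
top (-75, -38) 288 top z [177.6 179.7 181.6] L -73.9 -38.2 T mid 2.3 3.9
top (-76, -55) 150 top z [177.6 179.7 181.5] L -73.9 -55.0 T mid 1.7 4.6
top (-50, -30) 144 top z [177.8 179.7 181.6] L -50.0 -30.1 T mid 2.5 2.5
top (45, 65) 41 top z [170.3 172.6 174.4] L 52.6 64.5 T mid 2.6 3.6
top (65, 85) 70 top z [170.1 171.9 173.8] L 65.0 84.8 T mid 2.1 3.4
top (85, 100) 51 top z [170.7 172.5 174.2] L 85.2 99.4 T mid 2.4 3.5
top (100, 130) 102 top z [173.3 182.3 184.9] L 100.5 123.3 T mid 3.1 4.7
scene (-75, -38) 75 top z [172.3 179.7 181.5] L -72.0 -38.1 T mid 8.2 14.7
scene (-76, -55) 20 top z [179.2 180.4 181.4] L -72.0 -55.1 T mid 7.9 7.5
scene (-50, -30) 79 top z [170.4 179.1 180.9] L -50.0 -30.9 T mid 14.1 15.2
scene (25, 45) 54 top z [171.5 172.8 173.8] L 25.1 44.9 T mid 0.1 2.2
scene (45, 65) 52 top z [171.2 172.9 174.3] L 45.4 64.1 T mid 0.4 2.6
scene (65, 85) 58 top z [171.7 172.9 173.5] L 65.4 84.2 T mid 0.8 2.4
scene (85, 100) 43 top z [171.4 172.5 173.5] L 85.1 99.6 T mid 0.8 2.6
scene (100, 130) 128 top z [172.5 178.8 184.5] L 100.1 125.2 T mid 0.5 3.5
```

View pics/hold.png

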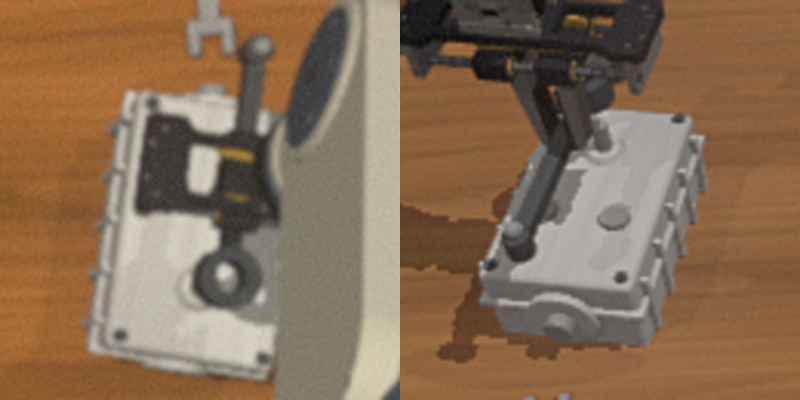

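The top crop shows the boss ring at (228,275) with the bright shaft tip inside its hole. The scene crop shows the arm running between the plugs. The boss measures (469,-149) against the shaft at (468,-150), about 32 mm above the tip, level and still, so I'm handing in.

```bash
python3 -c "
from rig import order; print(order.hand_in())"
```

```text
the job is handed in; nothing more can be done
None
```

Job handed in, no verdict returned: both plugs read home, and the lever is held level at its balance point, boss about 32 mm above the shaft tip and within about 2 mm of its axis, arm over the gap between the plugs.

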